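# Lid the praline tin, then hold the spray stencil over the chocolate plaque

## Task

We are about to spray the chocolate plaque that stands in the grey tray, so first put the loose lid back on the round tin of pralines, properly seated, and let go of it. Then take the steel stencil by its upright wooden grip, carry it over the steel screen and hold it level about 10 mm above the plaque, its window centred over the plaque and its long side in line with the plaque's (either way round), touching nothing with it. Never touch the plaque, leave the other things on the counter where they are, and finish while still holding the stencil there, without putting it down.

Things in the scene. Friction and masses are not known exactly. Their poses are not given: they have to be found in the camera images.
- tin: Open round aluminium tin of chocolates, outer diameter 116, 60 high, wall 3, inner diameter 110; loose, about 0.6 kg, standing upright. Origin: centre of its underside, z up. Tin and lid may stand in either of two places on the robot's left.
- lid: Loose aluminium lid, about 0.15 kg, lying right way up. From below: plug of diameter 98, 8 high (goes inside the tin); disc of diameter 122, 5 thick (8 to 13 above the origin; rests on the rim); central knob (13 to 41 above the origin). Origin: centre of the plug's underside, z up. Seated, its origin is 52 above the tin's.
- lid_knob (a point): Middle of the lid's cylindrical knob (diameter 24, 28 high), on the lid's axis, 27 above the lid's origin: where to grip it.
- stencil: Flat stainless steel spray stencil, 3 thick, loose, about 0.14 kg, lying flat, grip up. Origin: centre of its window, at the underside; x along its long side, z up. Plate from x -75 to +60 and y -48 to +48; window 90 (x) by 60 (y), crossed by thin leaf bars. An upright wooden grip stands at x = -62, y = 0.
- stencil_grip (a point): In the stencil's wooden grip, at x = -62, y = 0, 33 above the underside. The grip is 14 thick in x, 32 wide in y, and reaches from 3 to 55 above the underside: pinch it across x from above, firmly (60 N or more), as the plate overhangs towards +x.
- plaque: Rectangular dark chocolate plaque 100 (x) by 70 (y) by 12 thick on a small aluminium stand that is fixed inside the tray; total height 32, top about 37 above the counter. Origin: centre of the stand's underside; x along the plaque's long side, z up. Its coating is wet: never touch.
- plaque_top (a point): Centre of the plaque's top face, 32 above the origin of plaque; axes as plaque.
- tray: Shallow grey plastic tray around the plaque, fixed, 250 (x) by 270 (y), walls 45 high and 5 thick, floor 5 thick. Origin: centre of its underside.
- screen: Upright stainless splash screen between the tray and the rest, fixed: 300 long in x, 3 thick in y, 90 high, with a low foot 25 wide on its -y side. Origin: on the counter, in the middle of the upright sheet.
- can: Aluminium spray can, diameter 54, 190 high, standing; bystander. Origin: centre of its underside.
- jar: Amber glass jar, diameter 60, 75 high, standing; bystander. Origin: centre of its underside.
- cutter: Steel ring cutter, diameter 70, 40 high; bystander. Origin: centre of its underside.
- brush: Brush 200 long, lying; bystander. Origin: under its middle.
- bars: Square steel caramel bar, 300 by 12 by 12, lying; bystander. Origin: centre of its underside.
- cup: White cup, diameter 76, 80 high; bystander. Origin: centre of its underside.
- wedge: Small cream-coloured block 70 by 50 by 30; bystander. Origin: centre of its underside.
Things that resemble listed ones, but are neither listed nor needed, are in the scene too. What is shaped like the lid but red is not meant. Leave any yellow look-alike of the stencil alone.

How it is judged:
By the outcome, as a careful person would: the job done as asked, in the order asked, and still so for the second after the job is handed in, while the arm keeps its last pose, push and grip.
It also fails if it takes over 51 s, if anything falls off the work surface, if the arm or the gripper's body presses on something with over 40 N, if the wrist force passes 120 N, or if a joint passes its speed limit or range.

## Robot

A 7-joint arm with a two-finger parallel gripper is mounted at the origin on the work surface. World frame = base frame: x ahead of the robot, y to its left, z up, the work surface at z = 0. Lengths are in m, angles in rad, forces in N, time in s.
With the tool pointing down it reaches from about 0.4 to 0.85 m from the base axis. Payload 4.4 kg.
Tool frame: the origin (TCP) lies at the very end of the fingers, on their centre line; the grasp point (between the pads) lies 19 mm behind it; z points along the fingers, y is the line along which they close (so a half turn about z gives the same grasp; the last joint's range is limited). The gripper opens to 94 mm and grips with 3 to 60 N. Pads are 16 mm wide; open, the fingers measure 119 mm over their backs; the gripper's body (75 mm by 177 mm) begins 78 mm behind the grasp point.
Start: joints at [-1.221, 0.628, 0.038, 1.517, -0.027, 0.996, -0.02], TCP at [0.263, 0.595, 0.205] pointing down, gripper open.
Joint ranges: [-3.06, 3.06], [-0.37, 2.12], [-1.25, 1.32], [0.18, 2.47], [-1.1, 4.24], [0.23, 1.98], [-2.94, 2.94]. Speed limits (rad/s): [2.57, 2.57, 3.14, 3.14, 3.14, 3.14, 3.14].

## Interface

Orientations are given as a unit quaternion [w, x, y, z].
In Python, from rig import bot gives the robot as it stands. The module is installed in compiled form; this text tells all that it offers.
- The arm moves only by the tool apply_moves, never from a script. Its argument "targets" is a list of rows, each a list of 5 numbers: the shift along the tool's x, y, z in cm, then the turn about the tool's z in rad, then the finger opening in cm, from 0 to 9.4. A call has 1 to 10 rows; each row is the pose to reach, as a shift and turn from the pose commanded when the call began, along the tool's axes at that moment; what a row does not reach only later rows make up. A row lasts 1/12 s, in which the tool goes at most 41.7 mm and 7.16 degrees, less where a joint would pass 70% of its speed; a pose out of reach is approached as far as the arm can. A call with a gripper value outside its range is refused whole. The fingers move at their own pace and stop on an object; "newtons" is the grip in N (left out, the last holds). Time passes only in rows, so rows that repeat a pose let the fingers close. It gives the time, the measured TCP pose, the force, the opening and the grip force at its end, in the units of the state.
- bot.get_state(): the state, without advancing time (a new reading comes with each control period).
- bot.get_image(name): name is "scene" or "side" or "wrist"; returns the picture (480x640x3 uint8, red, green, blue); there is no depth.
- bot.get_calibration(name): a dict with "K" (3x3 intrinsics, pixels), "R" (3x3) and "t" (3): a world point X has camera coordinates R X + t; the wrist camera has in their place "mount" (4x4, takes a point from camera to tool coordinates, whose origin is the TCP and whose axes are the flange's). Camera axes: x right, y down, z forward; pixel columns grow to the right and rows downward; lengths in m; the calibration is good to about 2 mm. A picture is of the moment at which its call begins: read the wrist's pose just before it. get_calibration takes no time and is no camera call.
- bot.job_done(): hands the job in; it is judged then, once.
The state is a dict: "time": time; "joint_positions": joint angles; "qd": joint speeds; "effort": joint torques, N m; "tcp_pos": TCP position; "tool_rot": TCP orientation; "contact_force": force on the tool from outside, world axes, zero at the start; "moment": the same for the moment, N m; "opening": opening from 0.0 (shut) to 1.0 (fully open); "grip_force": force on a finger pad.
Only numpy, scipy, OpenCV 4.12 (cv2) and the standard library are available. Lean on these libraries where they do the work, as an engineer would, in place of code of your own. Each camera call takes 0.05 s, during which the arm holds its last target. There are 200 camera calls.

## Working session

There is one attempt and no reset: what is moved stays moved. The work goes in short steps, Python scripts to look and compute and a tool call to move; the robot and the scene stay as the last step left them, time stands still between calls to the robot, and variables do not carry over. Pictures are saved under pics/ and viewed, at most 10 in all, crops included, and the job is handed in when it is done.

Besides the shell and the picture viewer there is one more tool, called after "Call:" by a JSON object that holds its "fn" and its "kwargs". apply_moves: Moves the arm, as the interface text tells. Its arguments: {"type":"object","properties":{"targets":{"type":"array","items":{"type":"array","items":{"type":"number"}}},"newtons":{"type":"number"}},"required":["targets"]}

```bash
mkdir -p pics
cat > h.py <<'E'
import numpy as np, cv2
from rig import bot
from scipy.spatial.transform import Rotation as Rn
def R_(q): return Rn.from_quat([q[1],q[2],q[3],q[0]]).as_matrix()
def cam(name,st=None):
    c=bot.get_calibration(name); K=np.array(c["K"])
    if name!="wrist": return K,np.array(c["R"]),np.array(c["t"])
    st=st or bot.get_state(); M=np.array(c["mount"]); R=R_(st["tool_rot"])
    Rw=R@M[:3,:3]; o=R@M[:3,3]+np.array(st["tcp_pos"])
    return K,Rw.T,-Rw.T@o
def ray(C,px,z):
    K,R,t=C; d=R.T@np.linalg.solve(K,[px[0],px[1],1.]); o=-R.T@t
    return o+d*(z-o[2])/d[2]
def proj(C,X):
    K,R,t=C; p=K@(R@np.array(X)+t); return p[:2]/p[2]
def save(name,fn):
    im=bot.get_image(name); cv2.imwrite("pics/"+fn,im[:,:,::-1]); return im
E
python3 - <<'E'
from h import *
s=bot.get_state(); print(s["time"],s["tcp_pos"],s["tool_rot"],R_(s["tool_rot"]).round(3))
for n in ("scene","side","wrist"):
    save(n,n+"0.png"); K,R,t=cam(n,s); print(n,K.round(1).tolist(),(-R.T@t).round(3),R.round(2).tolist())
print(np.array(bot.get_calibration("wrist")["mount"]).round(3))
E
```

```text
0.0 [0.26228191 0.59402949 0.20457738] [-1.69023651e-04  2.06424999e-01  9.78461992e-01 -9.06182678e-04] [[-0.915  0.404 -0.001]
 [ 0.404  0.915 -0.002]
 [-0.    -0.002 -1.   ]]
scene [[488.1, 0.0, 319.0], [0.0, 488.1, 239.7], [0.0, 0.0, 1.0]] [ 1.23  -0.411  0.948] [[0.45, 0.89, -0.01], [0.66, -0.35, -0.67], [-0.6, 0.29, -0.75]]
side [[449.0, 0.0, 319.0], [0.0, 449.0, 237.6], [0.0, 0.0, 1.0]] [ 0.448 -0.96   1.028] [[1.0, -0.09, -0.01], [-0.07, -0.71, -0.7], [0.06, 0.7, -0.72]]
wrist [[355.4, 0.0, 315.6], [0.0, 355.4, 243.8], [0.0, 0.0, 1.0]] [0.199 0.622 0.382] [[0.4, 0.91, -0.0], [0.89, -0.39, 0.24], [0.22, -0.1, -0.97]]
[[-0.    -0.971 -0.24   0.07 ]
 [ 1.    -0.     0.001 -0.   ]
 [-0.001 -0.24   0.971 -0.178]
 [ 0.     0.     0.     1.   ]]
```

View pics/scene0.png

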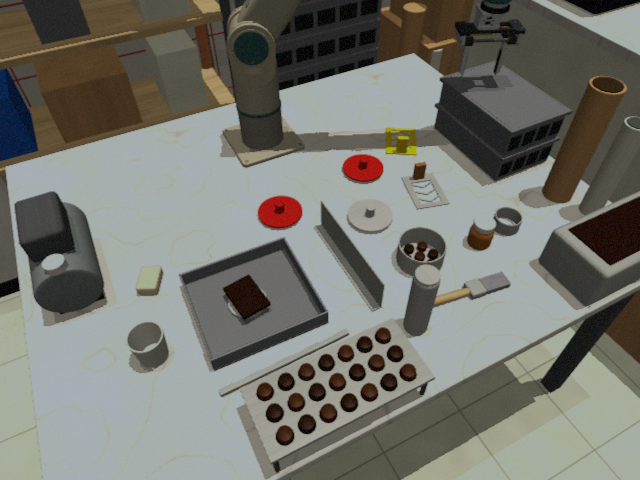

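View pics/side0.png

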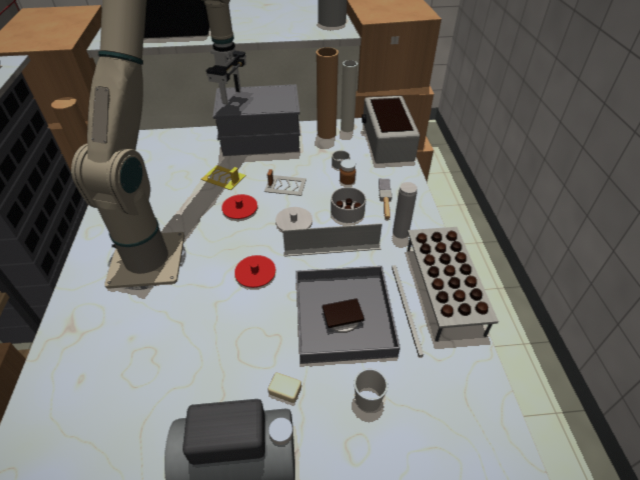

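The scene picture shows the candidates. Lids: red (280,211), red (363,167) and aluminium (370,214), and only the aluminium one fits. Stencils: yellow (402,140) and steel with a wooden grip (424,190), and the steel one fits. The tin is at (421,251) and the plaque at (246,297). I'll confirm these in enlarged crops.

Run:
```python
import cv2
a=cv2.imread("pics/scene0.png"); b=cv2.imread("pics/side0.png")
c=lambda im,x,y,w,h,s:cv2.resize(im[y:y+h,x:x+w],None,fx=s,fy=s,interpolation=cv2.INTER_CUBIC)
cv2.imwrite("pics/c1.png",c(a,335,145,160,120,5))
t=c(a,175,235,160,130,5)[:600]
u=c(b,255,160,160,120,5)
cv2.imwrite("pics/c2.png",u)
```

```text
(no output)
```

View pics/c1.png

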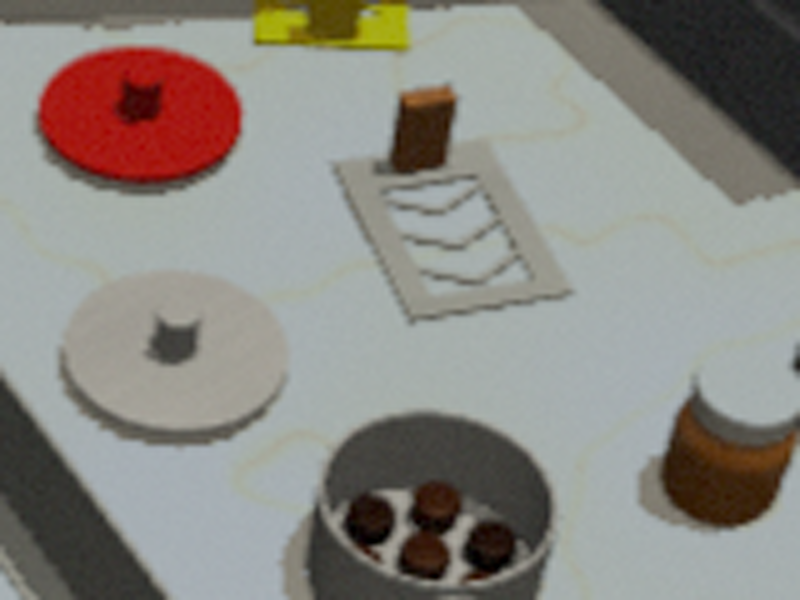

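View pics/c2.png

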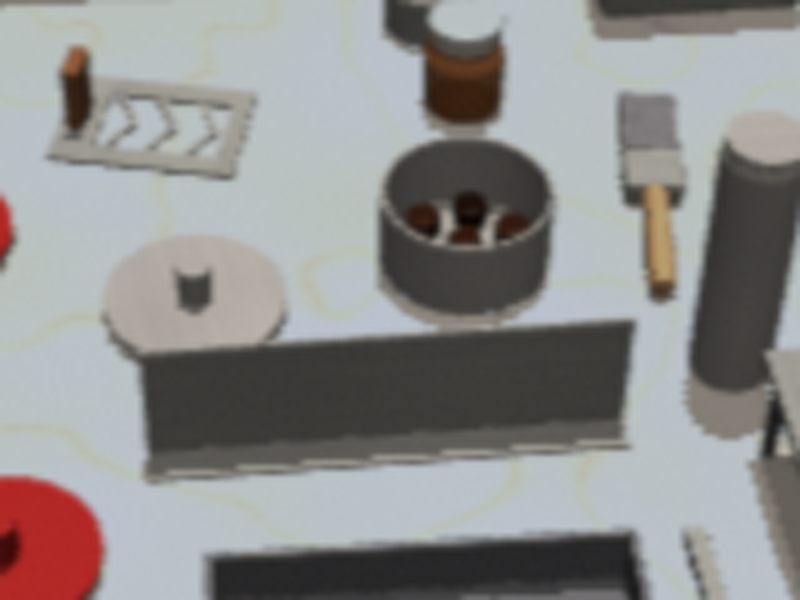

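Both crops confirm the targets. Crop 1 shows the bare aluminium lid (disc centre 175,352), the tin with pralines (rim centre 434,500) and the grey steel stencil (corners 335,163; 490,140; 572,292; 412,321, wooden grip at 425,130). Crop 2 agrees: lid at (195,295), tin rim at (466,193), stencil corners at (83,78), (257,93), (233,178) and (47,157).

Run:
```python
from h import *
S,D=cam("scene"),cam("side")
f1=lambda p:((p[0]+.5)/5-.5+335,(p[1]+.5)/5-.5+145); f2=lambda p:((p[0]+.5)/5-.5+255,(p[1]+.5)/5-.5+160)
def sh(n,z,a,b):
    A=[ray(S,f1(p),z) for p in a];B=[ray(D,f2(p),z) for p in b]
    print(n,np.round(A,4)[:,:2].tolist(),np.round(B,4)[:,:2].tolist())
    return A,B
sh("lid",.013,[(175,352)],[(195,295)])
sh("tin",.06,[(434,500)],[(466,193)])
sh("knobtop",.041,[(178,318)],[(193,268)])
A,B=sh("sten",.003,[(335,163),(490,140),(572,292),(412,321)],[(47,157),(83,78),(257,93),(233,178)])
for Q in (A,B):
    Q=np.array(Q)[:,:2]; v=Q[2]-Q[1]+Q[3]-Q[0]; print("c",Q.mean(0),"yaw",np.arctan2(v[1],v[0]),[np.linalg.norm(Q[i]-Q[i-1]) for i in range(4)])
sh("griptop",.055,[(428,93)],[(77,52)])
sh("screen top",.09,[],[(142,352),(635,320)])if 0 else print([ray(D,f2(p),.09) for p in [(142,352),(635,320)]])
print("plaque top scene",[ray(S,p,.037)[:2].round(3) for p in [(222,292),(246,276),(270,298),(245,318)]])
print("plaque top side",[ray(D,p,.037)[:2].round(3) for p in [(322,306),(357,299),(364,319),(327,326)]])
print("can",ray(S,(427,272),.19),"jar",ray(S,(484,226),.075))
```

```text
lid [[0.4627, 0.1191]] [[0.4583, 0.1214]]
tin [[0.6455, 0.1512]] [[0.6406, 0.1515]]
knobtop [[0.4648, 0.1176]] [[0.458, 0.1172]]
sten [[0.3645, 0.2876], [0.3898, 0.3796], [0.5166, 0.3435], [0.4944, 0.2521]] [[0.3613, 0.2854], [0.3885, 0.3738], [0.5151, 0.3432], [0.4914, 0.2492]]
c [0.4413066  0.31571899] yaw -0.2723371888585764 [np.float64(0.13468535020546704), np.float64(0.09543786810762124), np.float64(0.1318390367710067), np.float64(0.09401822878533285)]
c [0.43907793 0.31290099] yaw -0.2545187024968514 [np.float64(0.13498342931904972), np.float64(0.09252310289263184), np.float64(0.13028860469372788), np.float64(0.09688254068679475)]
griptop [[0.3861, 0.3292]] [[0.3878, 0.3365]]
[array([ 0.42347216, -0.00683016,  0.09      ]), array([ 0.71969253, -0.00878898,  0.09      ])]
plaque top scene [array([ 0.538, -0.321]), array([ 0.521, -0.256]), array([ 0.605, -0.23 ]), array([ 0.628, -0.3  ])]
plaque top side [array([ 0.516, -0.253]), array([ 0.613, -0.24 ]), array([ 0.621, -0.305]), array([ 0.522, -0.317])]
can [0.79520775 0.03720634 0.19      ] jar [0.67617394 0.31196792 0.075     ]
```

Call:
{"fn": "apply_moves", "kwargs": {"targets": [[-37.4, -35.4, 4, 0, 9.4], [-37.4, -35.4, 4, 0, 9.4], [-37.4, -35.4, 4, 0, 9.4], [-37.4, -35.4, 4, 0, 9.4], [-37.4, -35.4, 4, 0, 9.4], [-37.4, -35.4, 4, 0, 9.4], [-37.4, -35.4, 4, 0, 9.4], [-37.4, -35.4, 4, 0, 9.4], [-37.4, -35.4, 4, 0, 9.4], [-37.4, -35.4, 4, 0, 9.4]]}}

```text
time: 0.98
tcp_pos: [0.4235, 0.2096, 0.1731]
tool_rot: [0.0, 0.206, 0.979, 0.0]
contact_force: [0.0, 0.5, 0.7]
opening: 1.002
grip_force: 0.0
```

```bash
cat >> h.py <<'E'
def delta(p,st=None):
    st=st or bot.get_state(); return (R_(st["tool_rot"]).T@(np.array(p)-st["tcp_pos"])*100).round(2)
E
python3 -c "
from h import *
s=bot.get_state();print(s['time'],s['tcp_pos'],R_(s['tool_rot']).round(3),delta((.461,.119,.14)))"
```

```text
0.9833 [0.42347205 0.20964348 0.17310119] [[-0.915  0.404  0.   ]
 [ 0.404  0.915  0.   ]
 [-0.     0.    -1.   ]] [-7.09 -6.78  3.31]
```

Call:
{"fn": "apply_moves", "kwargs": {"targets": [[-3.5, -3.4, 1.6, 0, 9.4], [-7.1, -6.8, 3.3, 0, 9.4], [-7.1, -6.8, 3.3, 0, 9.4], [-7.1, -6.8, 3.3, 0, 9.4], [-7.1, -6.8, 3.3, 0, 9.4]]}}

```text
time: 1.4
tcp_pos: [0.4606, 0.1196, 0.1398]
tool_rot: [-0.001, 0.208, 0.978, -0.0]
contact_force: [-0.0, 0.8, 0.0]
opening: 0.995
grip_force: 0.0
```

```bash
python3 -c "
from h import *
s=bot.get_state();print(s['tcp_pos'],s['tool_rot']);save('wrist','w1.png')
C=cam('wrist',s)
for p in [(.461,.119,.013),(.461,.119,.041),(.643,.151,.06),(.3877,.3286,.055)]: print(proj(C,p))
print(C[1].tolist(),C[2].tolist())"
```

```text
[0.46055503 0.11961687 0.13978806] [-5.49104988e-04  2.07905267e-01  9.78148779e-01 -2.54787481e-04]
[315.12393319 238.31170417]
[315.08265486 246.14260045]
[435.98194388 425.42687978]
[559.02209049  28.54827528]
[[0.40687791662575223, 0.913482543438559, 6.160604512370766e-05], [0.8868905422742396, -0.3950496191168811, 0.2395014915613439], [0.2188047691134469, -0.09739323009647285, -0.9708959942983507]] [-0.2966770672005153, -0.36975177077962723, 0.2359977674838269]
```

View pics/w1.png

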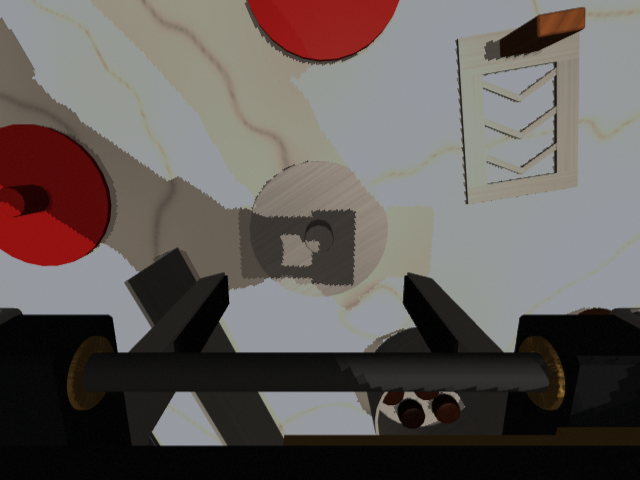

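The wrist picture shows the lid disc spanning x 250–387 and y 161–297, knob top near (319,235), and the stencil with corners (458,40), (577,186), (467,203) and grip top near (562,21).

Run:
```python
from h import *
C=cam('wrist')
for n,p,z in [("lid",(318.5,229),.013),("knobtop",(319,235),.041),("griptop",(562,21),.055),("c1",(458,40),.003),("c2",(577,186),.003),("c3",(467,203),.003)]: print(n,ray(C,p,z).round(4))
im=cv2.imread("pics/w1.png")[130:330,200:440]; cv2.imwrite("pics/w1c.png",cv2.resize(im,None,fx=3,fy=3,interpolation=cv2.INTER_CUBIC))
```

```text
lid [0.4545 0.1268 0.013 ]
knobtop [0.4539 0.1272 0.041 ]
griptop [0.3834 0.3333 0.055 ]
c1 [0.3605 0.2901 0.003 ]
c2 [0.513  0.3492 0.003 ]
c3 [0.4882 0.2561 0.003 ]
```

View pics/w1c.png

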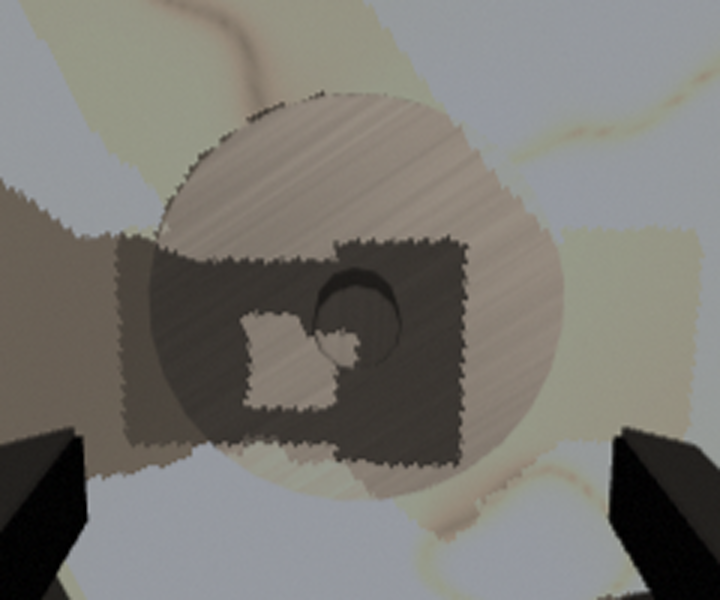

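The enlarged crop puts the disc centre at (319,228.8) and the knob-top centre at (319,237.6). The wrist estimate differs from the fixed cameras by about 6 mm, so I'll check it against the fingertips, visible near (225,273) and (407,273).

Run:
```python
from h import *
c=bot.get_calibration("wrist");K=np.array(c["K"]);M=np.linalg.inv(np.array(c["mount"]))
for x in (-.008,0,.008):
  for y in (-.047,-.0595,.047,.0595):
    p=K@(M@[x,y,0,1])[:3]; print(x,y,(p[:2]/p[2]).round(1))
im=cv2.imread("pics/w1.png")[255:345,150:270]; cv2.imwrite("pics/w1f.png",cv2.resize(np.clip(im.astype(float)*3,0,255).astype('uint8'),None,fx=5,fy=5,interpolation=cv2.INTER_CUBIC))
```

```text
-0.008 -0.047 [228.2 304.6]
-0.008 -0.0595 [205.  304.6]
-0.008 0.047 [402.9 304.5]
-0.008 0.0595 [426.1 304.5]
0 -0.047 [227.3 290.6]
0 -0.0595 [203.9 290.6]
0 0.047 [403.7 290.5]
0 0.0595 [427.2 290.5]
0.008 -0.047 [226.4 276.3]
0.008 -0.0595 [202.7 276.4]
0.008 0.047 [404.6 276.3]
0.008 0.0595 [428.3 276.3]
```

View pics/w1f.png

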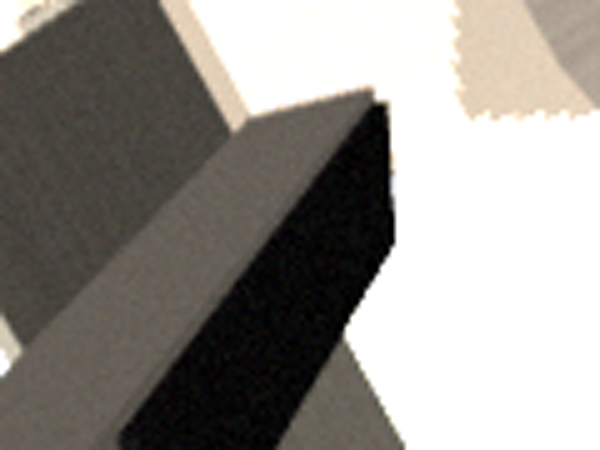

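The fingertip inner edge runs (227,276)–(229,303) and the prediction is (226,276)–(228,305), so the wrist camera is well calibrated and I'll trust it. Before gripping the lid I'll look at the tin and the plaque from above.

Call:
{"fn": "apply_moves", "kwargs": {"targets": [[-3, 2, -3, 0, 9.4], [-6, 4.3, -6, 0, 9.4], [-9, 6.5, -6, 0, 9.4], [-12, 8.6, -6, 0, 9.4], [-14.7, 10.6, -6, 0, 9.4], [-14.7, 10.6, -6, 0, 9.4], [-14.7, 10.6, -6, 0, 9.4], [-14.7, 10.6, -6, 0, 9.4]]}}

```text
time: 2.12
tcp_pos: [0.6361, 0.16, 0.1998]
tool_rot: [-0.001, 0.205, 0.979, -0.0]
contact_force: [-0.4, 0.4, 0.7]
opening: 0.998
grip_force: 0.0
```

Run:
```python
from h import *
import json
s=bot.get_state();save('wrist','w2.png');json.dump({k:np.array(s[k]).tolist() for k in("tcp_pos","tool_rot")},open("w2.json","w"))
print(s["tcp_pos"],proj(cam("wrist",s),(.638,.157,.06)),delta((.570,-.275,.20),s))
```

```text
[0.6360958  0.16000169 0.19983952] [313.37754909 237.71235374] [-1.141e+01 -4.249e+01 -1.000e-02]
```

Call:
{"fn": "apply_moves", "kwargs": {"targets": [[-11.4, -42.5, 0, 0, 9.4], [-11.4, -42.5, 0, 0, 9.4], [-11.4, -42.5, 0, 0, 9.4], [-11.4, -42.5, 0, 0, 9.4], [-11.4, -42.5, 0, 0, 9.4], [-11.4, -42.5, 0, 0, 9.4], [-11.4, -42.5, 0, 0, 9.4], [-11.4, -42.5, 0, 0, 9.4], [-11.4, -42.5, 0, 0, 9.4], [-11.4, -42.5, 0, 0, 9.4]]}}

```text
time: 3.0
tcp_pos: [0.5725, -0.2542, 0.201]
tool_rot: [-0.0, 0.206, 0.979, 0.0]
contact_force: [0.6, 0.2, 0.3]
opening: 1.002
grip_force: 0.0
```

Call:
{"fn": "apply_moves", "kwargs": {"targets": [[0, -5, 0, 0, 9.4], [0, -5, 0, 0, 9.4], [0, -5, 0, 0, 9.4], [0, -5, 0, 0, 9.4], [0, -5, 0, 0, 9.4]]}}

```text
time: 3.42
tcp_pos: [0.5548, -0.296, 0.2005]
tool_rot: [0.0, 0.205, 0.979, 0.001]
contact_force: [-0.1, 0.7, -0.4]
opening: 1.002
grip_force: 0.0
```

Run:
```python
from h import *
import json
s=bot.get_state();im=save('wrist','w3.png');json.dump({k:np.array(s[k]).tolist() for k in("tcp_pos","tool_rot")},open("w3.json","w"))
print(s["tcp_pos"],s["joint_positions"],proj(cam("wrist",s),(.57,-.275,.037)))
c=lambda im,x,y,w,h,s:cv2.resize(im[y:y+h,x:x+w],None,fx=s,fy=s,interpolation=cv2.INTER_CUBIC)
a=cv2.imread("pics/w2.png");b=cv2.imread("pics/w3.png")
cv2.imwrite("pics/m1.png",np.hstack([c(a,215,140,200,200,2),c(b,215,140,200,200,2)]))
```

```text
[ 0.55478036 -0.29599374  0.20050443] [ 0.42343084  0.60211044  0.038445    1.58618859 -0.02937186  0.95407954
  1.63040863] [340.83897409 234.59396084]
```

View pics/m1.png

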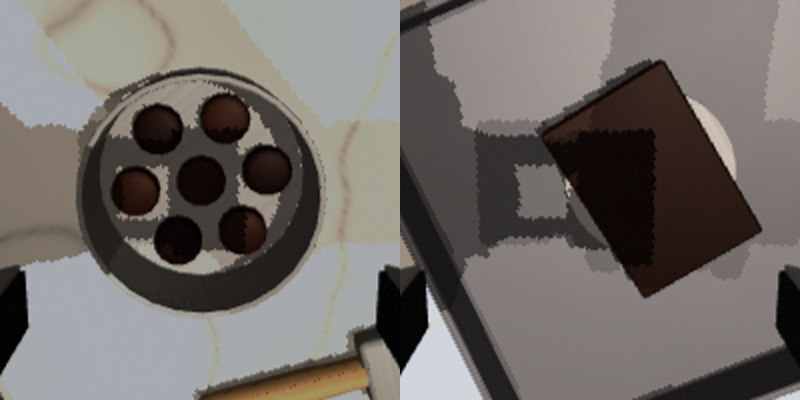

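Montage, left half: the tin rim spans x 80–324 and y 72–312, which is full-image centre (316,236). Right half: the plaque-top corners are at (546,132), (661,63), (761,230) and (645,297).

Run:
```python
from h import *
import json
C2=cam("wrist",json.load(open("w2.json")));C3=cam("wrist",json.load(open("w3.json")))
print("tin",ray(C2,(316,236),.06),"width",ray(C2,(255,236),.06)-ray(C2,(377,236),.06))
th=np.linspace(0,2*np.pi,400)
t=ray(C2,(316,236),.06)
P=np.array([proj(C2,(t[0]+.058*np.cos(a),t[1]+.058*np.sin(a),.06)) for a in th]); print("rim px in crop",((P.min(0)-[215,140])*2),((P.max(0)-[215,140])*2))
Q=np.array([ray(C3,((x-400)/2+215-.25,y/2+140-.25),.037)[:2] for x,y in [(546,132),(661,63),(761,230),(645,297)]])
print(Q,Q.mean(0),[np.linalg.norm(Q[i]-Q[i-1]) for i in range(4)])
v=Q[2]-Q[1]+Q[3]-Q[0];print("yaw",np.arctan2(v[1],v[0]))
w=Q[1]-Q[0]+Q[2]-Q[3];print("yaw y",np.arctan2(w[1],w[0])-np.pi/2)
print("lid",delta((.4545,.127,.13)))
```

```text
tin [0.63749003 0.15984463 0.06      ] width [-0.04488216 -0.10232137  0.        ]
rim px in crop [75.22511515 62.84795651] [328.77179206 310.62562366]
[[ 0.52318756 -0.3108949 ]
 [ 0.51529357 -0.24765063]
 [ 0.61080827 -0.23320807]
 [ 0.62029437 -0.29997551]] [ 0.56739594 -0.27293228] [np.float64(0.09771880993705429), np.float64(0.0637350245358549), np.float64(0.09660045051795593), np.float64(0.06743794986815019)]
yaw 0.13091426927525024
yaw y 0.13289306957818448
lid [26.14 34.72  7.11]
```

Call:
{"fn": "apply_moves", "kwargs": {"targets": [[26.1, 34.7, 0, 0, 9.4], [26.1, 34.7, 0, 0, 9.4], [26.1, 34.7, 0, 0, 9.4], [26.1, 34.7, 0, 0, 9.4], [26.1, 34.7, 0, 0, 9.4], [26.1, 34.7, 0, 0, 9.4], [26.1, 34.7, 0, 0, 9.4], [26.1, 34.7, 0, 0, 9.4], [26.1, 34.7, 0, 0, 9.4], [26.1, 34.7, 0, 0, 9.4]]}}

```text
time: 4.3
tcp_pos: [0.4578, 0.1105, 0.2006]
tool_rot: [0.0, 0.205, 0.979, 0.0]
contact_force: [1.3, -0.2, 0.2]
opening: 1.0
grip_force: 0.0
```

```bash
python3 -c "
from h import *
print(bot.get_state()['tcp_pos'],delta((.455,.1268,.06)))"
```

```text
[0.45776436 0.11049471 0.20055464] [ 0.91  1.37 14.06]
```

Call:
{"fn": "apply_moves", "kwargs": {"targets": [[0.9, 1.4, 4, 0, 9.4], [0.9, 1.4, 8, 0, 9.4], [0.9, 1.4, 12, 0, 9.4], [0.9, 1.4, 14, 0, 9.4], [0.9, 1.4, 14, 0, 9.4], [0.9, 1.4, 14, 0, 9.4]]}}

```text
time: 4.8
tcp_pos: [0.4556, 0.1244, 0.0598]
tool_rot: [-0.001, 0.205, 0.979, -0.0]
contact_force: [-0.1, 0.4, 0.5]
opening: 1.002
grip_force: 0.0
```

Run:
```python
from h import *
s=bot.get_state();C=cam('wrist',s);im=save('wrist','w4.png')
print(s['tcp_pos'],delta((.455,.1268,.02),s),proj(C,(.455,.1268,.041)),proj(C,(.455,.1268,.013)))
cv2.imwrite("pics/w4c.png",np.clip(cv2.resize(im[120:380,180:460,::-1],None,fx=2,fy=2).astype(float)*1.6,0,255))
```

```text
[0.45560163 0.12439095 0.05984776] [0.14 0.2  3.98] [318.93012901 276.2710851 ] [318.54840307 262.3831376 ][ WARN:0@1.829] global loadsave.cpp:1063 imwrite_ Unsupported depth image for selected encoder is fallbacked to CV_8U.
```

View pics/w4c.png

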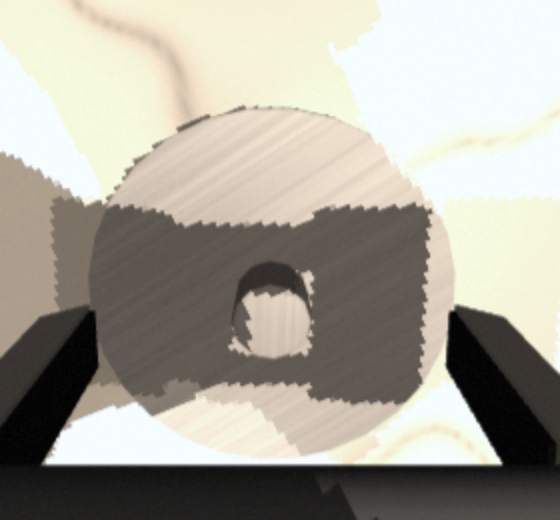

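The knob top is at about (316,279) against the TCP axis prediction, so the tool is centred over it to within 1 mm. Descend and grip.

Call:
{"fn": "apply_moves", "kwargs": {"targets": [[0, 0, 2, 0, 9.4], [0, 0, 4, 0, 6], [0, 0, 4.2, 0, 3], [0, 0, 4.2, 0, 0], [0, 0, 4.2, 0, 0], [0, 0, 4.2, 0, 0], [0, 0, 4.2, 0, 0], [0, 0, 4.2, 0, 0], [0, 0, 4.2, 0, 0], [0, 0, 4.2, 0, 0]], "newtons": 40}}

```text
time: 5.68
tcp_pos: [0.4569, 0.123, 0.0185]
tool_rot: [0.0, 0.206, 0.978, 0.0]
contact_force: [-0.2, -0.8, -0.4]
opening: 0.395
grip_force: 0.0
```

Call:
{"fn": "apply_moves", "kwargs": {"targets": [[0, 0, 0, 0, 0], [0, 0, 0, 0, 0], [0, 0, 0, 0, 0], [0, 0, 0, 0, 0], [0, 0, 0, 0, 0], [0, 0, 0, 0, 0]]}}

```text
time: 6.18
tcp_pos: [0.4568, 0.123, 0.0182]
tool_rot: [0.0, 0.206, 0.978, 0.0]
contact_force: [-0.2, -0.1, 1.6]
opening: 0.246
grip_force: 40.0
```

Call:
{"fn": "apply_moves", "kwargs": {"targets": [[0, 0, -2, 0, 0], [0, 0, -5, 0, 0], [0, 0, -8, 0, 0], [0, 0, -10, 0, 0], [0, 0, -10, 0, 0], [0, 0, -10, 0, 0]]}}

```text
time: 6.68
tcp_pos: [0.4572, 0.1231, 0.1188]
tool_rot: [0.001, 0.206, 0.978, 0.0]
contact_force: [0.1, -0.5, -1.8]
opening: 0.244
grip_force: 40.0
```

Run:
```python
from h import *
s=bot.get_state();C=cam('wrist',s);im=save('wrist','w5.png')
print(s['tcp_pos'],s['opening'],s['grip_force'],s['contact_force'],s['moment'],delta((.6375,.1598,.118),s))
```

```text
[0.45715736 0.12306905 0.11877834] 0.24395542056773012 39.999539852142334 [ 0.08659292 -0.45940346 -1.84106691] [-0.08165299  0.02447236 -0.0484692 ] [-15.01  10.65   0.11]
```

Call:
{"fn": "apply_moves", "kwargs": {"targets": [[-3, 2.1, 0, 0, 0], [-6, 4.2, 0, 0, 0], [-9, 6.3, 0, 0, 0], [-12, 8.4, 0, 0, 0], [-14.5, 10, 0, 0, 0], [-15.3, 10.6, 0, 0, 0], [-15.3, 10.6, 0, 0, 0], [-15.3, 10.6, 2, 0, 0], [-15.3, 10.6, 3, 0, 0], [-15.3, 10.6, 3, 0, 0]]}}

```text
time: 7.57
tcp_pos: [0.6352, 0.1572, 0.0841]
tool_rot: [-0.004, 0.206, 0.978, -0.002]
contact_force: [-1.4, -0.8, -0.7]
opening: 0.245
grip_force: 40.0
```

Run:
```python
from h import *
s=bot.get_state()
print(s['tcp_pos'],s['contact_force'],s['moment'],delta((.6404,.1579,.0705),s))
```

```text
[0.63519412 0.15717709 0.08411772] [-1.41514805 -0.84065079 -0.69625616] [-0.020464    0.09384284  0.02861965] [-0.46  0.28  1.36]
```

Call:
{"fn": "apply_moves", "kwargs": {"targets": [[0, 0, 0, 0, 0], [0, 0, 0, 0, 0]]}}

```text
time: 7.73
tcp_pos: [0.639, 0.1581, 0.0883]
tool_rot: [-0.0, 0.206, 0.978, -0.0]
contact_force: [0.7, 0.6, 0.4]
opening: 0.25
grip_force: 40.0
```

Run:
```python
from h import *
s=bot.get_state()
print(s['tcp_pos'],s['tool_rot'],s['contact_force'],s['moment'],delta((.6404,.1579,.0705),s))
```

```text
[0.63904625 0.1581017  0.08830162] [-2.52549572e-04  2.06373305e-01  9.78473293e-01 -1.05293103e-04] [0.7390685  0.56355307 0.43261909] [ 0.00539518 -0.00817233  0.03845602] [-0.13  0.04  1.78]
```

Good. Lower slowly: the first contact height tells plug-in (about 0.070) from plug-on-rim (about 0.078).

Call:
{"fn": "apply_moves", "kwargs": {"targets": [[-0.1, 0, 0.5, 0, 0], [-0.1, 0, 0.9, 0, 0], [-0.1, 0, 1.2, 0, 0], [-0.1, 0, 1.4, 0, 0], [-0.1, 0, 1.4, 0, 0], [-0.1, 0, 1.4, 0, 0]]}}

```text
time: 8.23
tcp_pos: [0.6403, 0.1578, 0.0741]
tool_rot: [-0.0, 0.206, 0.978, -0.0]
contact_force: [-0.4, -0.9, -1.9]
opening: 0.246
grip_force: 40.0
```

Call:
{"fn": "apply_moves", "kwargs": {"targets": [[0, 0, 0.2, 0, 0], [0, 0, 0.35, 0, 0], [0, 0, 0.45, 0, 0], [0, 0, 0.45, 0, 0], [0, 0, 0.45, 0, 0]]}}

```text
time: 8.65
tcp_pos: [0.6405, 0.1577, 0.0703]
tool_rot: [0.0, 0.206, 0.978, 0.0]
contact_force: [-1.5, -0.7, 3.6]
opening: 0.247
grip_force: 40.0
```

Contact came at TCP z 0.0703, which is exactly the seated height. Release and rise.

Call:
{"fn": "apply_moves", "kwargs": {"targets": [[0, 0, 0.4, 0, 5], [0, 0, 0.4, 0, 5], [0, 0, 0.4, 0, 5], [0, 0, 0.4, 0, 5], [0, 0, -2, 0, 5], [0, 0, -5, 0, 5], [0, 0, -9, 0, 5], [0, 0, -12, 0, 5], [0, 0, -12, 0, 5]]}}

```text
time: 9.4
tcp_pos: [0.6448, 0.1589, 0.1968]
tool_rot: [0.005, 0.206, 0.978, 0.003]
contact_force: [1.2, 0.2, -0.2]
opening: 0.531
grip_force: 0.0
```

Run:
```python
from h import *
s=bot.get_state();save("wrist","w6.png");save("side","side6.png");print(s['tcp_pos'],s['opening'],s['joint_positions'])
C=cam("wrist",s); g=(.4403-.0526-.003,.3143+.0143+.0045)
print(g,delta((*g,.15),s))
im=cv2.imread("pics/w6.png");D=cam("side")
for z in (.065,.093):print(proj(C,(.639,.1585,z)),proj(D,(.6412,.1535,z)))
a=cv2.imread("pics/w1.png")
c=lambda im,x,y,w,h:cv2.resize(im[y:y+h,x:x+w],(400,300),interpolation=cv2.INTER_CUBIC)
cv2.imwrite("pics/m2.png",np.vstack([np.hstack([c(a,440,0,200,150),c(a,440,100,160,120)]),np.hstack([c(im,215,120,280,210),c(cv2.imread("pics/side6.png"),300,150,120,90)])]))
```

```text
[0.64476167 0.15886659 0.19675521] 0.5309648431185763 [-0.28968052  0.65074999  0.01003701  1.497768   -0.00726896  0.98083278
  0.87708802]
(0.38470000000000004, 0.3331) [30.87  5.39  4.43]
[311.28772033 229.23661284] [347.94201567 196.62820928]
[311.18266673 236.47966134] [348.28866134 190.03425705]
```

Call:
{"fn": "apply_moves", "kwargs": {"targets": [[30.9, 5.4, 0, 1.42, 7], [30.9, 5.4, 0, 1.42, 7], [30.9, 5.4, 0, 1.42, 7], [30.9, 5.4, 0, 1.42, 7], [30.9, 5.4, 0, 1.42, 7], [30.9, 5.4, 0, 1.42, 7], [30.9, 5.4, 0, 1.42, 7], [30.9, 5.4, 0, 1.42, 7], [30.9, 5.4, 0, 1.42, 7], [30.9, 5.4, 0, 1.42, 7]]}}

```text
time: 10.33
tcp_pos: [0.3766, 0.3325, 0.1881]
tool_rot: [-0.0, 0.741, 0.672, -0.002]
contact_force: [0.1, 0.0, -0.9]
opening: 0.746
grip_force: 0.0
```

Run:
```python
from h import *
s=bot.get_state();R=R_(s["tool_rot"]);y=np.arctan2(R[1,1],R[0,1])
print(s['tcp_pos'],s['joint_positions'],"turn",y+.262,delta((.3847,.3331,.14),s))
```

```text
[0.37662988 0.33254677 0.18809234] [-1.03396573  0.46638568  0.36569051  1.94594218 -0.23241953  0.77356852
 -0.6329762 ] turn 0.1650855038539797 [0.15 0.81 4.81]
```

Call:
{"fn": "apply_moves", "kwargs": {"targets": [[0.1, 0.8, 2, 0.12, 7], [0.1, 0.8, 4.5, 0.165, 7], [0.1, 0.8, 4.8, 0.165, 7], [0.1, 0.8, 4.8, 0.165, 7], [0.1, 0.8, 4.8, 0.165, 7]]}}

```text
time: 10.75
tcp_pos: [0.3872, 0.3317, 0.1414]
tool_rot: [0.0, 0.792, 0.61, -0.001]
contact_force: [0.2, 0.5, -0.6]
opening: 0.747
grip_force: 0.0
```

Run:
```python
from h import *
import json
s=bot.get_state();R=R_(s["tool_rot"]);y=np.arctan2(R[1,1],R[0,1])
im=save("wrist","w7.png")[:,:,::-1];json.dump({k:np.array(s[k]).tolist() for k in("tcp_pos","tool_rot")},open("w7.json","w"))
C=cam("wrist",s)
print(s['tcp_pos'],"yaw",y,"grip top expected",proj(C,(.3847,.3331,.055)),"TCP axis at .055",proj(C,(*s['tcp_pos'][:2],.055)))
b=cv2.imread("pics/side6.png");w6=cv2.imread("pics/w6.png")
c=lambda im,x,y,w,h,W,H:cv2.resize(im[y:y+h,x:x+w],(W,H),interpolation=cv2.INTER_CUBIC)
cv2.imwrite("pics/m2.png",np.hstack([c(im,200,120,300,360,500,600),np.vstack([c(b,290,150,120,120,300,300),c(w6,205,130,210,210,300,300)])]))
```

```text
[0.38724941 0.33171709 0.14136845] yaw -0.2588380037264169 grip top expected [312.34490833 247.98547324] TCP axis at .055 [316.01485668 248.84732748]
```

View pics/m2.png

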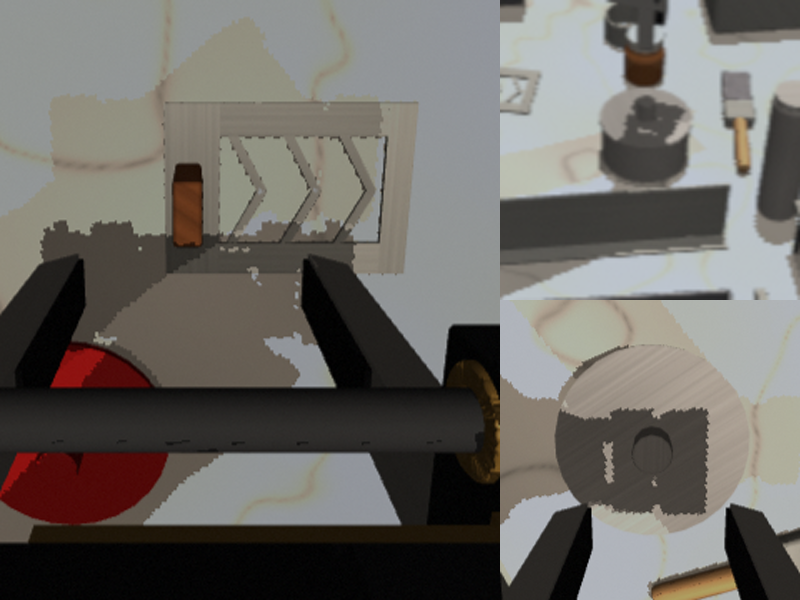

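The right half shows the lid flat and concentric on the tin. On the left, the grip top is centred at crop (188,212), full image (312.8,247.2), against the TCP axis at (316,248.8). The plate edges are parallel to the image axes. Correct by (+0.1, −0.25) cm, descend and pinch.

Call:
{"fn": "apply_moves", "kwargs": {"targets": [[0.1, -0.25, 2, 0, 7], [0.1, -0.25, 5, 0, 7], [0.1, -0.25, 8, 0, 7], [0.1, -0.25, 11, 0, 7], [0.1, -0.25, 12.7, 0, 7], [0.1, -0.25, 12.7, 0, 5], [0.1, -0.25, 12.7, 0, 3.5], [0.1, -0.25, 12.7, 0, 2], [0.1, -0.25, 12.7, 0, 0], [0.1, -0.25, 12.7, 0, 0]], "newtons": 60}}

```text
time: 11.63
tcp_pos: [0.3863, 0.3347, 0.0162]
tool_rot: [-0.0, 0.793, 0.61, 0.001]
contact_force: [0.1, -0.5, -0.9]
opening: 0.429
grip_force: 0.0
```

Call:
{"fn": "apply_moves", "kwargs": {"targets": [[0, 0, 0, 0, 0], [0, 0, 0, 0, 0], [0, 0, 0, 0, 0], [0, 0, 0, 0, 0], [0, 0, 0, 0, 0], [0, 0, 0, 0, 0]]}}

```text
time: 12.13
tcp_pos: [0.3854, 0.334, 0.0149]
tool_rot: [-0.0, 0.793, 0.61, 0.0]
contact_force: [-0.8, 0.6, 3.5]
opening: 0.147
grip_force: 60.0
```

Call:
{"fn": "apply_moves", "kwargs": {"targets": [[0, 0, -0.5, 0, 0], [0, 0, -1.5, 0, 0], [0, 0, -4, 0, 0], [0, 0, -7, 0, 0], [0, 0, -10, 0, 0], [0, 0, -13, 0, 0], [0, 0, -16, 0, 0], [0, 0, -16, 0, 0], [0, 0, -16, 0, 0]]}}

```text
time: 12.88
tcp_pos: [0.3861, 0.3345, 0.1765]
tool_rot: [-0.0, 0.793, 0.61, 0.002]
contact_force: [-0.2, 0.0, -2.3]
opening: 0.145
grip_force: 60.0
```

Run:
```python
from h import *
s=bot.get_state();R=R_(s["tool_rot"]);y=np.arctan2(R[1,1],R[0,1])
im=save("wrist","w8.png");save("side","side8.png");save("scene","scene8.png")
u=np.array([np.cos(.132),np.sin(.132)]);p=np.array([.5674,-.2729])-.062*u
print(s['tcp_pos'],s["opening"],s["grip_force"],s["moment"],s["contact_force"],"yaw",y,p,delta((*p,.18),s),s["joint_positions"])
```

```text
[0.38606457 0.33447307 0.17651528] 0.14492700593373606 59.99843716621399 [-0.01866643  0.14484859  0.02777294] [-0.17000063  0.02180138 -2.28905238] yaw -0.25986898714761053 [ 0.50593936 -0.28106025] [-56.41  27.4   -0.5 ] [-1.05283378  0.49769497  0.4136655   1.94546395 -0.28600738  0.75141785
 -0.73359972]
```

```bash
cat > fit.py <<'E'
from h import *
from scipy.optimize import minimize
import sys
im=cv2.cvtColor(cv2.imread(sys.argv[1]),cv2.COLOR_BGR2GRAY).astype(np.float32)
c=bot.get_calibration("wrist");K=np.array(c["K"]);M=np.linalg.inv(np.array(c["mount"]))
t=np.linspace(0.02,.98,120)[:,None]
def seg(a,b): return np.array(a)+(np.array(b)-a)*t
def rect(x0,x1,y0,y1): return np.vstack([seg((x0,y0),(x1,y0)),seg((x1,y0),(x1,y1)),seg((x1,y1),(x0,y1)),seg((x0,y1),(x0,y0))])
P=np.vstack([rect(-75,60,-48,48),rect(-45,45,-30,30)])/1000; z=.003
def px(q):
    tx,ty,pitch,yaw,dz=q
    X=np.c_[P[:,1],P[:,0]+.062,np.full(len(P),.0149-z)]  # tool x=sten y, tool y=sten x
    X=X@Rn.from_euler("xz",[pitch,yaw]).as_matrix().T+[tx,ty,dz]
    p=(np.c_[X,np.ones(len(X))]@M.T)[:,:3]@K.T; return p[:,:2]/p[:,2:]
def cost(q,g):
    p=px(q).astype(np.float32); v=cv2.remap(g,p[:,0:1].copy(),p[:,1:2].copy(),cv2.INTER_LINEAR)[:,0]
    return -np.minimum(v,60).mean()
q=np.zeros(5)
for s in (5,3,1.5,1):
    b=cv2.GaussianBlur(im,(0,0),s); g=np.hypot(cv2.Sobel(b,-1,1,0),cv2.Sobel(b,-1,0,1))
    q=minimize(lambda r:cost(r*[1e-3,1e-3,1e-2,1e-2,1e-3],g)+.02*(r[4]**2),q,method="Nelder-Mead",options=dict(initial_simplex=np.vstack([q,q+np.eye(5)*2]),maxiter=2000)).x
    print(s,"tx,ty mm",q[:2].round(2),"pitch,yaw 0.01rad",q[2:4].round(2),"dz",q[4].round(2),"cost",cost(q*[1e-3,1e-3,1e-2,1e-2,1e-3],g).round(2),cost(np.zeros(5),g).round(2))
E
python3 fit.py pics/w8.png
```

```text
5 tx,ty mm [-3.19  6.68] pitch,yaw 0.01rad [ 5.47 -2.4 ] dz 1.19 cost -17.12 -13.44
3 tx,ty mm [-1.41  5.63] pitch,yaw 0.01rad [7.27 0.89] dz 0.22 cost -25.37 -21.76
1.5 tx,ty mm [-1.64  4.99] pitch,yaw 0.01rad [5.52 0.68] dz 2.08 cost -35.61 -26.67
1 tx,ty mm [-1.9   5.09] pitch,yaw 0.01rad [5.56 0.56] dz 2.12 cost -38.11 -25.25
```

Call:
{"fn": "apply_moves", "kwargs": {"targets": [[-56.4, 27.4, -1, -0.39, 0], [-56.4, 27.4, -1, -0.39, 0], [-56.4, 27.4, -1, -0.39, 0], [-56.4, 27.4, -1, -0.39, 0], [-56.4, 27.4, -1, -0.39, 0], [-56.4, 27.4, -1, -0.39, 0], [-56.4, 27.4, -1, -0.39, 0], [-56.4, 27.4, -1, -0.39, 0], [-56.4, 27.4, -1, -0.39, 0], [-56.4, 27.4, -1, -0.39, 0]]}}

```text
time: 13.87
tcp_pos: [0.4638, -0.0771, 0.18]
tool_rot: [-0.001, 0.66, 0.751, -0.001]
contact_force: [0.6, 0.3, -1.3]
opening: 0.145
grip_force: 60.0
```

Run:
```python
from h import *
s=bot.get_state();R=R_(s["tool_rot"]);y=np.arctan2(R[1,1],R[0,1])
print(s['tcp_pos'],s["opening"],"yaw",y,"turn",y-.132,delta((.5059,-.2811,.18),s))
```

```text
[ 0.46383048 -0.07710695  0.18000251] 0.14540667589636513 yaw 0.12975035766297288 turn -0.0022496423370271246 [-2.077e+01  1.530e+00 -2.000e-02]
```

```bash
cat > fit2.py <<'E'
from h import *
from scipy.optimize import least_squares
c=bot.get_calibration("wrist");K=np.array(c["K"]);M=np.linalg.inv(np.array(c["mount"]))
segs={"top":((-75,48),(60,48)),"right":((60,48),(60,-48)),"left":((-75,48),(-75,-48)),"bot":((-75,-48),(60,-48)),
 "wtop":((-45,30),(45,30)),"wright":((45,30),(45,-30)),"wleft":((-45,30),(-45,-30)),"wbot":((-45,-30),(45,-30))}
def proj_t(xy,q,zu):
    tx,ty,pitch,yaw,dz=q
    X=np.c_[xy[:,1],xy[:,0]+.062,np.zeros(len(xy))]
    X=X@Rn.from_euler("xz",[pitch,yaw]).as_matrix().T+[tx,ty,zu-.003+dz]
    p=(np.c_[X,np.ones(len(X))]@M.T)[:,:3]@K.T; return p[:,:2]/p[:,2:]
def run(fn,zu,names,q0=np.zeros(5),free=(0,1,2,3),span=14):
    im=cv2.GaussianBlur(cv2.cvtColor(cv2.imread(fn),cv2.COLOR_BGR2GRAY).astype(np.float32),(0,0),1)
    q=np.array(q0,float)
    for it in range(6):
        obs=[]
        w=span if it<2 else 5
        for n in names:
            a,b=(np.array(v)/1000 for v in segs[n]); f=np.linspace(.05,.95,60)[:,None]; xy=a+(b-a)*f
            p=proj_t(xy,q,zu); d=p[-1]-p[0]; nn=np.array([-d[1],d[0]])/np.linalg.norm(d)
            k=np.arange(-w,w+.1,.5)
            S=(p[:,None]+k[None,:,None]*nn).astype(np.float32)
            G=np.abs(np.gradient(cv2.remap(im,S[...,0].copy(),S[...,1].copy(),cv2.INTER_LINEAR),axis=1))
            prof=np.minimum(G,8).mean(0); j=prof.argmax()
            j0=k[j]
            for i in range(len(p)):
                sub=np.where(np.abs(k-j0)<=2.5,G[i],0); m=sub.argmax()
                if sub[m]>2.5: obs.append((n,xy[i],nn,p[i]+k[m]*nn))
        XY=np.array([o[1] for o in obs]);N=np.array([o[2] for o in obs]);O=np.array([o[3] for o in obs])
        def res(v):
            r=q.copy(); r[list(free)]=v; return ((proj_t(XY,r,zu)-O)*N).sum(1)
        s=least_squares(res,q[list(free)],loss="soft_l1",x_scale=1e-3); q[list(free)]=s.x
    r=res(s.x); nm=np.array([o[0] for o in obs])
    print(fn,"q mm/mrad",(q*1000).round(1),{n:(int((nm==n).sum()),np.median(r[nm==n]).round(2) if (nm==n).any() else None) for n in names})
    return q
if __name__=="__main__":
    ns=["top","right","left","wtop","wright","wleft","wbot"]
    run("pics/w7.png",.1414,ns+["bot"],[.001,-.0025,0,0,0],(0,1,2,3))
    run("pics/w7.png",.1414,ns+["bot"],[.001,-.0025,0,0,0],(0,1,2,3,4))
    run("pics/w8.png",.0149,ns,free=(0,1,2,3)); run("pics/w8.png",.0149,ns,free=(0,1,2,3,4))
    run("pics/w8.png",.0149,ns,[-.0019,.005,.055,.0056,.002],(0,1,2,3,4),6)
E
python3 fit2.py
```

```text
pics/w7.png q mm/mrad [ 0.3 -2.8 39.6  0.4  0. ] {'top': (60, np.float64(0.05)), 'right': (34, np.float64(1.45)), 'left': (53, np.float64(0.01)), 'wtop': (49, np.float64(-1.45)), 'wright': (60, np.float64(-0.54)), 'wleft': (60, np.float64(0.02)), 'wbot': (53, np.float64(1.06)), 'bot': (47, np.float64(0.05))}
pics/w7.png q mm/mrad [-0.2 -2.8 10.6 -4.1  3.2] {'top': (60, np.float64(0.51)), 'right': (36, np.float64(1.0)), 'left': (52, np.float64(-0.5)), 'wtop': (48, np.float64(-1.49)), 'wright': (60, np.float64(-1.0)), 'wleft': (60, np.float64(0.49)), 'wbot': (53, np.float64(1.01)), 'bot': (47, np.float64(-0.5))}
pics/w8.png q mm/mrad [-1.4 -0.3 11.2  2.7  0. ] {'top': (60, np.float64(0.51)), 'right': (60, np.float64(0.0)), 'left': (47, np.float64(-0.02)), 'wtop': (48, np.float64(-0.53)), 'wright': (60, np.float64(-0.01)), 'wleft': (25, np.float64(-0.02)), 'wbot': (17, np.float64(-0.53))}
pics/w8.png q mm/mrad [-1.1 -0.2 32.7  2.4 -2.4] {'top': (60, np.float64(0.47)), 'right': (60, np.float64(0.18)), 'left': (45, np.float64(0.1)), 'wtop': (48, np.float64(-0.98)), 'wright': (60, np.float64(-0.09)), 'wleft': (24, np.float64(-0.23)), 'wbot': (16, np.float64(1.59))}
pics/w8.png q mm/mrad [-1.7  3.5 44.3  8.3  2.3] {'top': (60, np.float64(0.96)), 'right': (60, np.float64(0.46)), 'left': (39, np.float64(0.32)), 'wtop': (49, np.float64(-1.08)), 'wright': (60, np.float64(-0.94)), 'wleft': (34, np.float64(0.07)), 'wbot': (17, np.float64(-0.69))}
```

Call:
{"fn": "apply_moves", "kwargs": {"targets": [[-32.8, 4.6, 0, 0, 0], [-32.8, 4.6, 0, 0, 0], [-32.8, 4.6, 0, 0, 0], [-32.8, 4.6, 0, 0, 0], [-32.8, 4.6, 0, 0, 0], [-32.8, 4.6, 0, 0, 0], [-32.8, 4.6, 0, 0, 0], [-32.8, 4.6, 0, 0, 0], [-32.8, 4.6, 0, 0, 0], [-32.8, 4.6, 0, 0, 0]]}}

```text
time: 14.7
tcp_pos: [0.551, -0.397, 0.1784]
tool_rot: [-0.002, 0.661, 0.75, -0.001]
contact_force: [1.0, -0.1, -1.7]
opening: 0.145
grip_force: 60.0
```

Call:
{"fn": "apply_moves", "kwargs": {"targets": [[0, 0, 0, 0, 0], [0, 0, 0, 0, 0]]}}

```text
time: 14.87
tcp_pos: [0.5529, -0.3921, 0.18]
tool_rot: [-0.002, 0.659, 0.752, 0.0]
contact_force: [-0.1, -0.0, -2.2]
opening: 0.146
grip_force: 60.0
```

```bash
cat > fp.py <<'E'
from h import *
import json
s=bot.get_state();save("wrist","w9.png");json.dump({k:np.array(s[k]).tolist() for k in("tcp_pos","tool_rot")},open("w9.json","w"))
print(s["tcp_pos"],s["tool_rot"])
for n in ("w3","w9"):
    C=cam("wrist",json.load(open(n+".json"))); im=cv2.imread(f"pics/{n}.png").astype(int)
    m=((im[:,:,2]-im[:,:,0]>10)).astype(np.uint8)
    c=proj(C,(.5674,-.2729,.037)); k,lab,st,ce=cv2.connectedComponentsWithStats(cv2.morphologyEx(m,cv2.MORPH_CLOSE,np.ones((7,7))))
    print(n,"expected px",c.round(1),"comps",[(st[i].tolist(),ce[i].round(1).tolist()) for i in range(1,k) if st[i][4]>1500])
    i=lab[int(c[1]),int(c[0])]
    if i:
        pts=cv2.findContours((lab==i).astype(np.uint8),cv2.RETR_EXTERNAL,cv2.CHAIN_APPROX_NONE)[0][0][:,0]
        W=np.array([ray(C,p,.037)[:2] for p in pts],np.float32)*1000
        print(cv2.minAreaRect(W))
E
python3 fp.py
```

```text
[ 0.55292951 -0.39214683  0.17999915] [-1.62306228e-03  6.59140425e-01  7.52017981e-01  4.71852673e-04]
w3 expected px [342.1 231.4] comps [([0, 0, 245, 279, 27647], [145.9, 130.7]), ([327, 0, 105, 96, 6981], [374.4, 38.2]), ([530, 0, 87, 262, 6585], [573.0, 131.1]), ([229, 69, 247, 236, 28820], [367.3, 176.9]), ([66, 297, 113, 114, 3254], [110.6, 348.8]), ([511, 336, 55, 75, 1733], [546.2, 373.3]), ([283, 391, 357, 55, 10299], [435.2, 425.0])]
((553.1351318359375, -248.48696899414062), (195.98851013183594, 193.17359924316406), 89.91729736328125)
w9 expected px [351.4  99.5] comps [([0, 0, 640, 353, 77186], [322.4, 194.5]), ([147, 0, 67, 80, 2903], [188.5, 27.4]), ([253, 0, 244, 186, 33578], [376.6, 79.6]), ([217, 109, 63, 105, 2767], [240.4, 164.7]), ([25, 326, 141, 27, 2487], [85.7, 342.2]), ([61, 427, 419, 19, 5596], [294.5, 438.3])]
((583.9451293945312, -269.3848571777344), (198.9899444580078, 145.77194213867188), 7.495882034301758)
```

```bash
cat > fp2.py <<'E'
from h import *
import json
for n in ("w3","w9"):
    C=cam("wrist",json.load(open(n+".json"))); im=cv2.GaussianBlur(cv2.imread(f"pics/{n}.png"),(0,0),1).astype(float)
    c=proj(C,(.5674,-.2729,.037))
    for thr in (1.35,1.6):
        m=((im[:,:,2]/(im[:,:,0]+1)>thr)&(im[:,:,2]<110)).astype(np.uint8)
        m=cv2.morphologyEx(m,cv2.MORPH_OPEN,np.ones((5,5)))
        k,lab,st,ce=cv2.connectedComponentsWithStats(m); i=lab[int(c[1]),int(c[0])]
        if not i: print(n,thr,"none",im[int(c[1]),int(c[0])]); continue
        h=(cv2.findContours((lab==i).astype(np.uint8),cv2.RETR_EXTERNAL,cv2.CHAIN_APPROX_NONE)[0])
        W=np.array([ray(C,p,.037)[:2] for p in max(h,key=len)[:,0]],np.float32)*1000
        print(n,thr,st[i],cv2.minAreaRect(W))
E
python3 fp2.py
```

```text
w3 1.35 [ 287  172  107  115 6782] ((566.8892211914062, -273.9954833984375), (98.35968017578125, 68.21429443359375), 7.991973400115967)
w3 1.6 [ 288  173  105  113 6568] ((566.84228515625, -273.9374084472656), (97.28302001953125, 67.06088256835938), 8.002511978149414)
w9 1.35 [ 294   57  118   87 9940] ((567.8952026367188, -274.3200988769531), (97.7706527709961, 68.31350708007812), 7.892596244812012)
w9 1.6 [ 295   58  116   86 9629] ((567.9103393554688, -274.4422912597656), (96.72954559326172, 66.96029663085938), 8.16055679321289)
```

Run:
```python
from h import *
s=bot.get_state();R=R_(s["tool_rot"]);y=np.arctan2(R[1,1],R[0,1]);print(y,"turn",y-.141,delta((.5061,-.2815,.12),s))
```

```text
0.13193137559608142 turn -0.009068624403918563 [11.58 -3.21  6.08]
```

Call:
{"fn": "apply_moves", "kwargs": {"targets": [[3, -0.8, 0, -0.01, 0], [6, -1.6, 0, -0.01, 0], [9, -2.4, 0, -0.01, 0], [11.6, -3.2, 0, -0.01, 0], [11.6, -3.2, 2, -0.01, 0], [11.6, -3.2, 4, -0.01, 0], [11.6, -3.2, 6, -0.01, 0], [11.6, -3.2, 6, -0.01, 0], [11.6, -3.2, 6, -0.01, 0], [11.6, -3.2, 6, -0.01, 0]]}}

```text
time: 15.75
tcp_pos: [0.5071, -0.2833, 0.1224]
tool_rot: [0.001, 0.656, 0.755, 0.0]
contact_force: [0.4, -0.3, -1.6]
opening: 0.143
grip_force: 60.0
```

Run:
```python
from h import *
s=bot.get_state();R=R_(s["tool_rot"]);y=np.arctan2(R[1,1],R[0,1]);print(s["tcp_pos"],y,"turn",y-.141,delta((.5061,-.2815,.0625),s))
```

```text
[ 0.5070631  -0.28334537  0.12236505] 0.14074915030092827 turn -0.0002508496990717146 [ 0.2  -0.08  5.99]
```

Call:
{"fn": "apply_moves", "kwargs": {"targets": [[0.1, 0, 1.5, 0, 0], [0.1, 0, 3, 0, 0], [0.1, 0, 4, 0, 0], [0.1, 0, 4.7, 0, 0], [0.1, 0, 5, 0, 0], [0.1, 0, 5, 0, 0], [0.1, 0, 5, 0, 0], [0.1, 0, 5, 0, 0]]}}

```text
time: 16.42
tcp_pos: [0.5068, -0.2829, 0.072]
tool_rot: [0.001, 0.656, 0.755, 0.0]
contact_force: [-0.3, -0.1, -1.2]
opening: 0.146
grip_force: 60.0
```

Run:
```python
from h import *
s=bot.get_state();R=R_(s["tool_rot"]);y=np.arctan2(R[1,1],R[0,1]);print(s["tcp_pos"],y,R[:,2],s["contact_force"],delta((.5061,-.2815,.0625),s))
from fit2 import run
save("wrist","w10.png")
run("pics/w10.png",.0149,["top","right","left","wtop","wright","wleft"],[-.0014,0,.01,.003,0],span=6)
```

```text
[ 0.50675559 -0.28290624  0.07199142] 0.13986348299730197 [ 1.06879907e-03 -5.72326459e-04 -9.99999265e-01] [-0.28203887 -0.07233502 -1.15076172] [ 0.15 -0.05  0.95]
pics/w10.png q mm/mrad [-1.9 -0.3 13.1  1.   0. ] {'top': (60, np.float64(-0.39)), 'right': (60, np.float64(0.01)), 'left': (50, np.float64(0.03)), 'wtop': (52, np.float64(0.07)), 'wright': (60, np.float64(-0.01)), 'wleft': (24, np.float64(-0.49))}
```

Call:
{"fn": "apply_moves", "kwargs": {"targets": [[0.15, -0.05, 0.4, 0, 0], [0.15, -0.05, 0.75, 0, 0], [0.15, -0.05, 0.95, 0, 0], [0.15, -0.05, 0.95, 0, 0], [0.15, -0.05, 0.95, 0, 0], [0.15, -0.05, 0.95, 0, 0], [0.15, -0.05, 0.95, 0, 0], [0.15, -0.05, 0.95, 0, 0]]}}

```text
time: 17.13
tcp_pos: [0.5057, -0.2812, 0.0619]
tool_rot: [0.0, 0.656, 0.755, 0.0]
contact_force: [0.8, -0.0, -1.3]
opening: 0.144
grip_force: 60.0
```

Run:
```python
from h import *
s=bot.get_state();R=R_(s["tool_rot"]);y=np.arctan2(R[1,1],R[0,1]);print(s["tcp_pos"],y,R[:,2],s["contact_force"],s["moment"],delta((.5061,-.2815,.0625),s))
from fit2 import run
save("wrist","w11.png")
run("pics/w11.png",.0149,["top","right","left","wtop","wright","wleft"],[-.0014,0,.01,.003,0],span=6)
```

```text
[ 0.50566969 -0.28118284  0.0619249 ] 0.1400191869162561 [ 1.71811212e-04 -1.11133666e-04 -9.99999979e-01] [ 0.82219028 -0.0469347  -1.32087183] [ 0.00667272  0.07698697 -0.01797922] [-0.04  0.04 -0.06]
pics/w11.png q mm/mrad [-1.9 -0.3 13.   0.7  0. ] {'top': (60, np.float64(-0.16)), 'right': (60, np.float64(0.02)), 'left': (48, np.float64(0.04)), 'wtop': (52, np.float64(0.34)), 'wright': (60, np.float64(-0.01)), 'wleft': (24, np.float64(-0.23))}
```

Within half a millimetre, with no contact and a steady grip. A last trim of 0.5 mm, then hand in.

Call:
{"fn": "apply_moves", "kwargs": {"targets": [[0, 0.05, -0.05, 0, 0], [0, 0.05, -0.05, 0, 0], [0, 0.05, -0.05, 0, 0], [0, 0.05, -0.05, 0, 0], [0, 0.05, -0.05, 0, 0], [0, 0.05, -0.05, 0, 0]]}}

```text
time: 17.68
tcp_pos: [0.506, -0.281, 0.0623]
tool_rot: [-0.0, 0.656, 0.755, 0.0]
contact_force: [0.6, 0.0, -1.4]
opening: 0.145
grip_force: 60.0
```

```bash
python3 -c "
from h import *
s=bot.get_state();print(s['tcp_pos'],s['grip_force']);print(bot.job_done())"
```

```text
[ 0.50603982 -0.28103257  0.06231811] 59.99839961528778
the job is handed in; nothing more can be done
None
```

The lid is seated on the tin and released, and the job was handed in at 17.7 s with the stencil held about 10 mm above the plaque, centred and aligned to about 1–2 mm by camera measurement (tilt under 1°).

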